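Open the rainwater tap to its stop

TASK

Open the rainwater tap, the one with the blue handwheel, all the way to its stop: grip the wheel squarely across its rim and turn it anticlockwise as seen from above, letting your hand rise with the wheel as it climbs on its stem, then let go. Leave the red-wheeled tap shut and the yellow-capped glass jar standing where it is.

Things in the scene. Friction and masses are not known exactly. Their poses are not given: they have to be found in the camera images.
- blue_grip (a point): Centre of blue handwheel: round, four-spoked, 56 mm in diameter, rim 14 mm tall, level on an upright stem. The point is on the axis, half-way up the rim, about 133 mm above the bench when shut, and rises and turns with the wheel; z is up. Grip across the rim in any direction. The brass below stays within 16 mm of the axis to 39 mm under this point; a level pipe lies lower, 70 mm out both ways.
- blue_wheel (a joint): Angle of the blue wheel (rad): 0 = shut, grows anticlockwise seen from above, 1.3 = fully open against a solid stop (about 75 degrees). It starts at 0 to 0.15. A quick thread lifts the wheel 10 mm per radian, 13 mm in all. Turning takes about 0.2 N m; it stays where it is left.
- red_wheel (a joint): Angle of the red wheel (rad) on the other, otherwise identical tap: 0 = shut. Bystander; it starts at 0 to 0.05 and is to stay there.
- jar_mid (a point): Middle (half-way up) of the glass jar with a yellow twist cap, 72 mm in diameter and 110 mm tall, standing upright on the bench. Bystander, local z is up.

How it is judged:
On the way:
1. the blue wheel is within 10 degrees of its stop and the hand, risen with it, still holds it: grasp point on the axis (20 mm), at most 9 mm below or 20 mm above mid-rim (value of joint blue_wheel above 1.12 rad and horizontal distance between the grasp point and blue_grip below 0.02 m and z of the grasp point in the frame of blue_grip between -0.009 and 0.02 m), for 0.1 s.
At the end, for the whole second after the job is handed in: The blue wheel rests open within 10 degrees of its stop (joint above 1.12 of 1.3 rad) and is let go; the red wheel is still shut (below 0.17 rad); the jar stands upright within 20 mm of where it was (value of joint blue_wheel above 1.12 rad and velocity of joint blue_wheel below 0.05 rad/s and contact force between the fingers and anything else below 0.1 N and value of joint red_wheel below 0.17 rad and distance of jar_mid from where it was at the start of the episode below 0.02 m and angle between jar_mid's own z axis and vertical below 0.17 rad); the robot touches nothing.
It fails at once if the red tap is opened (value of joint red_wheel above 0.17 rad).
It fails at once if the jar is shoved or tipped (distance of jar_mid from where it was at the start of the episode above 0.03 m or angle between jar_mid's own z axis and vertical above 0.3 rad).
It also fails if it takes over 34 s, if anything falls off the work surface, if the arm or the gripper's body presses on something with over 40 N, if the wrist force passes 120 N, or if a joint passes its speed limit or range.

ROBOT

A 7-joint arm with a two-finger parallel gripper is mounted at the origin on the work surface. World frame = base frame: x ahead of the robot, y to its left, z up, the work surface at z = 0. Lengths are in m, angles in rad, forces in N, time in s.
With the tool pointing down it reaches from about 0.425 to 0.925 m from the base axis. Payload 6.8 kg.
Tool frame: the origin (TCP) lies at the very end of the fingers, on their centre line; the grasp point (between the pads) lies 19 mm behind it (tcp_to_grasp is the distance from the TCP to the grasp point, in m); z points along the fingers, y is the direction in which the jaws open and shut (so a half turn about z gives the same grasp; the last joint's range is limited). The gripper opens to 85 mm and grips with 20 to 120 N. Pads are 22 mm wide; open, the fingers measure 114 mm over their backs; the gripper's body (76 mm by 85 mm) begins 54 mm behind the grasp point. The pads swing forward as they close: fully open they stand 13 mm farther back than shut.
Start: joints at [1.112, 0.477, 0.022, 1.555, -0.011, 1.109, -0.083], TCP at [0.232, -0.634, 0.231] pointing down, gripper open.
Joint ranges: [-2.96, 2.96], [-0.34, 2.1], [-1.41, 1.46], [0.24, 2.44], [-1.37, 4.51], [0.17, 1.92], [-2.96, 2.96]. Speed limits (rad/s): [2.39, 2.39, 3.14, 3.14, 3.14, 3.14, 3.14].

INTERFACE

Orientations are given as a unit quaternion [w, x, y, z].
In Python, from station import * gives the robot as it stands.
- The arm moves only by the tool apply_moves, never from a script. Its argument "increments" is one flat list of numbers, 5 for each row, row after row: the finger opening in mm, from 0 to 85.4, then the shift along the tool's x, y, z in mm, then the turn about the tool's z in degrees. In form: [claw, tx, ty, tz, roll, claw, tx, ty, tz, roll, ...]. A call has 1 to 12 rows; each row shifts and turns the pose as measured when the row begins, along the tool's axes as they then stand; what a row does not reach is not made up. A row lasts 1/8 s, in which the tool goes at most 62.5 mm and 10.7 degrees, less where a joint would pass 70% of its speed; a pose out of reach is approached as far as the arm can. A call with a gripper value outside its range is refused whole. The fingers move at their own pace and stop on an object; "squeeze" is the grip in N (left out, the last holds). Time passes only in rows, so rows that do not move let the fingers close. It gives the time, the measured TCP pose, the force and the opening at its end, in the units of the state.
- get_obs(): the state, without advancing time (a new reading comes with each control period).
- read_camera(name): name is "scene" or "top" or "wrist"; returns (picture, depth): 480x640x3 uint8, blue, green, red; 480x640 float32, m along the optical axis (not along the pixel's ray), 0 where there is no reading.
- get_calibration(name): a dict with "mtx" (3x3 intrinsics, pixels), "D" ([k1, k2, p1, p2, k3] as OpenCV has them; the pictures are not rectified), "camera_from_world" (4x4, takes a point from world to camera coordinates); the wrist camera has in their place "T_tool_cam" (4x4, takes a point from camera to tool coordinates, whose origin is the TCP and whose axes are the flange's). Camera axes: x right, y down, z forward; pixel columns grow to the right and rows downward; lengths in m; the calibration is good to about 2 mm. A picture is of the moment at which its call begins: read the wrist's pose just before it. get_calibration takes no time and is no camera call.
- hand_in(): hands the job in, once; it reports no verdict.
Trained networks look in the newest picture that a camera, given by its name, has taken for a name from the list of things; names that differ only in an ending like _2 or _b are one class to them, and where a whole thing is asked for, a point or a joint stands for the part that bears it (a point fixed in the world has none). Each returns a list of dicts, best first, with "p" (0 to 1); they miss things now and then, are a little off and sometimes report something else, mostly with a low value. They report only what shows in the picture. A call takes as long as a camera call.
- outline_of(camera, thing): "pixels" (480x640 bool, what is visible of it) and "extent" ([centre column, centre row, width, height] in pixels, round what is visible of it).
The state is a dict: "t": time; "q": joint angles; "joint_vel": joint speeds; "joint_torque": joint torques, N m; "eef_pos": TCP position; "tool_rot": TCP orientation; "contact_force": force on the tool from outside, world axes, zero at the start; "torque": the same for the moment, N m; "gripper_width": opening from 0.0 (shut) to 1.0 (fully open).
Only numpy, scipy, OpenCV 4.12 (cv2) and the standard library are available. Lean on these libraries where they do the work, as an engineer would, in place of code of your own. Each camera call takes 0.05 s, during which the arm holds its last target.

## Working session

There is one attempt and no reset: what is moved stays moved. The work goes in short steps, Python scripts to look and compute and a tool call to move; the robot and the scene stay as the last step left them, time stands still between calls to the robot, and variables do not carry over. Pictures are saved under pics/ and viewed, and the job is handed in when it is done.

Besides the shell and the picture viewer there is one more tool, called in YAML: its name, and indented under it one key for each argument. apply_moves: Moves the arm, as the interface text tells. Its arguments: {"type":"object","properties":{"increments":{"type":"array"},"squeeze":{"type":"number"}},"required":["increments"]}

```bash
mkdir -p pics; cat > h.py <<'E'
from station import *
import numpy as np, cv2
E
python3 - <<'E'
from h import *
o=get_obs();print(o)
for c in ["scene","top"]:
    im,d=read_camera(c);cv2.imwrite(f"pics/{c}0.png",im)
    K=get_calibration(c);M=np.linalg.inv(K["camera_from_world"]);print(c,M[:3,3],K["D"])
    for t in ["blue_grip","red_wheel","jar_mid"]:
        for r in outline_of(c,t)[:3]:
            m=r["pixels"]&(d>0);v,u=np.nonzero(m)
            if len(v)==0: print(c,t,r["p"],"none");continue
            n=cv2.undistortPoints(np.stack([u,v],1).astype(float)[:,None],K["mtx"],np.array(K["D"]))[:,0]
            z=d[m];P=np.c_[n*z[:,None],z]@M[:3,:3].T+M[:3,3]
            print(c,t,round(r["p"],2),np.round(r["extent"]),len(v),np.percentile(P,[2,50,98],axis=0).round(3).tolist())
E
```

```text
{'t': 0.0, 'q': array([ 1.11189492,  0.47779199,  0.02230484,  1.55648057, -0.01151266,
        1.10929656, -0.08309856]), 'joint_vel': array([-2.02385884e-03,  6.47487260e-05,  4.10420724e-04, -7.39908239e-04,
        4.34386640e-04,  6.24818904e-04, -5.97440289e-05]), 'joint_torque': array([ 3.31865604e-04, -5.96441960e+01,  1.60829745e+00, -2.81195372e+01,
        1.25467975e-02,  9.21240920e-03, -1.95803676e-05]), 'eef_pos': array([ 0.23176351, -0.63331653,  0.23031819]), 'tool_rot': array([-8.99113577e-04,  9.84652077e-01,  1.74526309e-01, -2.15420001e-04]), 'contact_force': array([-0.2383432 , -0.59736518, -0.30989682]), 'torque': array([ 0.01531659, -0.00664149,  0.03754573]), 'gripper_width': 0.9985963351457006}
scene [ 1.3655346  -0.20751075  0.6255366 ] [-0.16285108  0.          0.          0.          0.        ]
scene blue_grip 0.87 [396. 204.  31.  25.] 451 [[0.342, 0.144, 0.001], [0.569, 0.166, 0.139], [0.591, 0.27, 0.147]]
scene red_wheel 0.88 [196. 214.  32.  19.] 475 [[0.275, -0.206, 0.001], [0.505, -0.183, 0.137], [0.526, -0.157, 0.144]]
scene red_wheel 0.33 [395. 202.  32.  24.] 480 [[0.324, 0.144, -0.0], [0.568, 0.167, 0.139], [0.59, 0.302, 0.148]]
scene jar_mid 0.68 [318. 331.  51.  83.] 3449 [[0.735, -0.066, 0.006], [0.785, -0.038, 0.079], [0.797, -0.002, 0.111]]
top [ 0.53262857 -0.01216049  0.84555167] [0.0292021 0.        0.        0.        0.       ]
top blue_grip 0.67 [206. 303.  42.  41.] 1128 [[0.535, 0.143, 0.0], [0.56, 0.168, 0.139], [0.585, 0.215, 0.143]]
top red_wheel 0.67 [453. 344.  44.  45.] 1308 [[0.47, -0.225, 0.0], [0.496, -0.18, 0.138], [0.522, -0.156, 0.143]]
top jar_mid 0.64 [341. 182.  46.  54.] 1936 [[0.723, -0.062, 0.021], [0.745, -0.031, 0.109], [0.784, -0.0, 0.112]]
```

View pics/scene0.png

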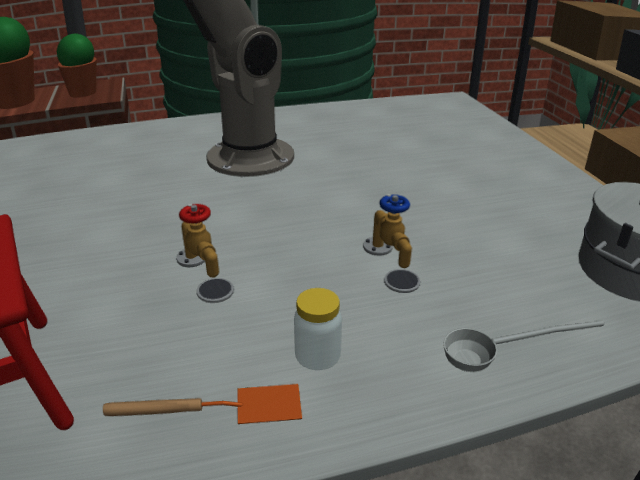

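View pics/top0.png

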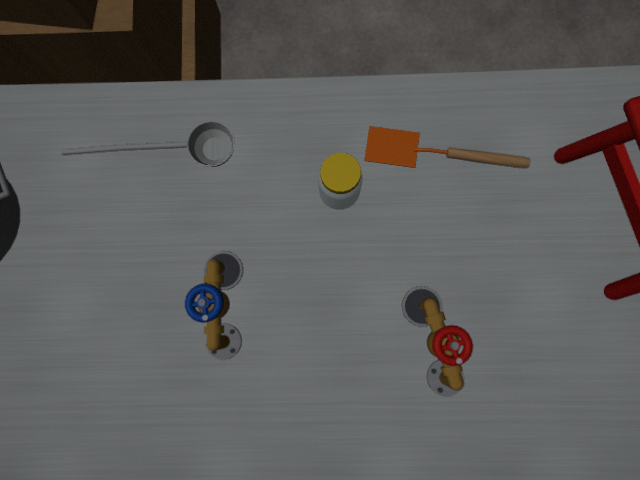

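```bash
python3 - <<'E'
from h import *
for c in ["scene","top"]:
    im,d=read_camera(c)
    K=get_calibration(c);M=np.linalg.inv(K["camera_from_world"])
    for t in ["blue_grip"]:
        for r in outline_of(c,t)[:1]:
            m=r["pixels"]&(d>0);v,u=np.nonzero(m)
            n=cv2.undistortPoints(np.stack([u,v],1).astype(float)[:,None],K["mtx"],np.array(K["D"]))[:,0]
            z=d[m];P=np.c_[n*z[:,None],z]@M[:3,:3].T+M[:3,3]
            P=P[(P[:,2]>.133)&(P[:,2]<.15)]
            (cx,cy),rad=cv2.minEnclosingCircle(P[:,:2].astype(np.float32))
            print(c,cx,cy,rad,np.median(P[:,2]),(P.max(0)+P.min(0))/2)
    print(get_calibration("wrist")["T_tool_cam"].round(3).tolist()) if c=="top" else 0
E
```

```text
scene 0.5647770762443542 0.1695130467414856 0.028791772201657295 0.13982450724125342 [0.56522128 0.16841106 0.14150056]
top 0.5608446002006531 0.1690426915884018 0.02808847837150097 0.1391887432976514 [0.56116601 0.16864591 0.14134299]
[[0.001, -0.963, -0.271, 0.069], [1.0, 0.001, -0.0, 0.0], [0.001, -0.271, 0.963, -0.141], [0.0, 0.0, 0.0, 1.0]]
```

The scene view shows the blue wheel at pixel (395,204), the red wheel at (195,214) and the jar at (318,330). The top view shows blue at (205,302), red at (453,345) and the jar cap at (341,173). Both cameras put the blue axis near (0.562, 0.169), with the rim top at 0.140, which agrees with the given height. I'm travelling high toward it.

apply_moves:
  increments: [85, 20, -20, -4, 0, 85, 36, -36, -4, 0, 85, 36, -40, 0, 0, 85, 36, -40, 0, 0, 85, 36, -40, 0, 0, 85, 36, -40, 0, 0, 85, 36, -40, 0, 0, 85, 36, -40, 0, 0, 85, 36, -40, 0, 0, 85, 36, -40, 0, 0, 85, 36, -40, 0, 0, 85, 20, -20, 0, 0]
  squeeze: 100

```text
t: 2.1
eef_pos: [0.4654, -0.0737, 0.2408]
tool_rot: [0.004, 0.985, 0.172, 0.003]
contact_force: [0.0, -0.8, 0.2]
gripper_width: 0.995
```

```bash
cat >> h.py <<'E'
from scipy.spatial.transform import Rotation as R
def rel(p):
    o=get_obs();w=o["tool_rot"];r=R.from_quat([w[1],w[2],w[3],w[0]]);M=r.as_matrix()
    print("t",o["t"],"tcp",o["eef_pos"].round(4),"q",o["q"].round(2),"z",M[:,2].round(3),"yaw",np.degrees(np.arctan2(M[1,0],M[0,0])).round(1),"F",o["contact_force"].round(1),"T",o["torque"].round(2),"g",round(o["gripper_width"],3))
    print("tool shift mm",(M.T@(np.array(p)-o["eef_pos"])*1000).round(1))
E
python3 -c "
from h import *
rel([.562,.169,.22])"
```

```text
t 2.1 tcp [ 0.4654 -0.0737  0.2408] q [ 0.35  0.15 -0.36  2.    0.07  1.   -1.27] z [ 0.007 -0.006 -1.   ] yaw 19.8 F [ 0.  -0.8  0.2] T [-0.    0.05 -0.04] g 0.995
tool shift mm [ 173.  -195.8   19.9]
```

apply_moves:
  increments: [85, 34, -38, 0, 0, 85, 34, -38, 0, 0, 85, 34, -38, 0, 0, 85, 34, -38, 0, 0, 85, 26, -30, 0, 0, 85, 10, -13, 0, 0, 85, 0, 0, 0, 0]

```text
t: 2.98
eef_pos: [0.5648, 0.1769, 0.2411]
tool_rot: [0.004, 0.985, 0.172, 0.005]
contact_force: [-0.5, 0.1, 0.5]
gripper_width: 0.993
```

```bash
python3 - <<'E'
from h import *
rel([.562,.169,.22])
o=get_obs();w=o["tool_rot"]
im,d=read_camera("wrist");cv2.imwrite("pics/w1.png",im)
K=get_calibration("wrist");T=K["T_tool_cam"];Rm=R.from_quat([w[1],w[2],w[3],w[0]]).as_matrix()
for r in outline_of("wrist","blue_grip")[:2]:
    m=r["pixels"]&(d>0);v,u=np.nonzero(m);print(r["p"],r["extent"],len(v))
    if len(v)==0: continue
    n=cv2.undistortPoints(np.stack([u,v],1).astype(float)[:,None],K["mtx"],np.array(K["D"]))[:,0]
    z=d[m];P=np.c_[n*z[:,None],z]@T[:3,:3].T+T[:3,3];P=P@Rm.T+o["eef_pos"]
    P=P[(P[:,2]>.12)&(P[:,2]<.155)]
    print(cv2.minEnclosingCircle(P[:,:2].astype(np.float32)),np.percentile(P,[2,50,98],axis=0).round(4))
E
```

```text
t 2.975 tcp [0.5648 0.1769 0.2411] q [-0.04  0.37 -0.48  1.73  0.2   1.08 -1.81] z [ 0.01  -0.006 -1.   ] yaw 19.8 F [-0.5  0.1  0.5] T [ 0.02 -0.01 -0.03] g 0.993
tool shift mm [-5.5  6.3 21.1]
0.72 [328.4, 243.1, 74.5, 74.5] 3824
((0.5621236562728882, 0.1704350858926773), 0.028006937354803085) [[0.5387 0.1462 0.133 ]
 [0.5645 0.1716 0.1381]
 [0.5879 0.1956 0.1409]]
```

View pics/w1.png

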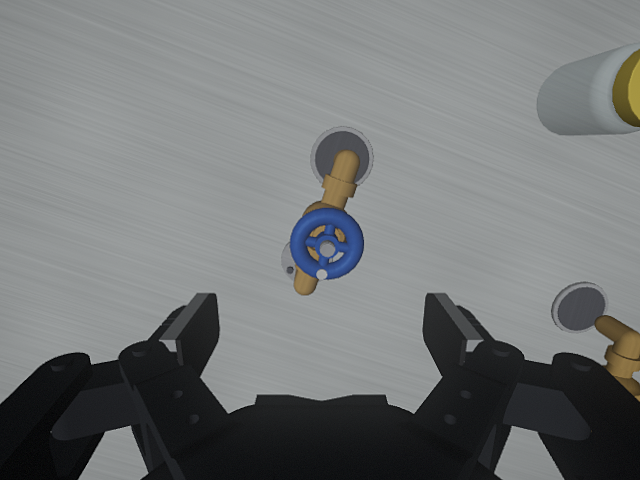

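The wrist view shows the blue wheel at (327,244), between the open jaws, with the red tap well clear at lower right. The wrist measurement agrees: axis at (0.562, 0.170), radius 28 mm. I'm descending to a TCP height of about 0.115.

```bash
python3 -c "
from h import *
rel([.562,.1697,.115])"
```

```text
t 3.075 tcp [0.5647 0.1749 0.2411] q [-0.04  0.37 -0.47  1.73  0.2   1.08 -1.81] z [ 0.01  -0.007 -1.   ] yaw 19.7 F [ 0.5 -0.2 -0.3] T [-0.02 -0.02  0.02] g 1.0
tool shift mm [ -5.2   2.6 126.1]
```

apply_moves:
  increments: [85, -5, 3, 10, 0, 85, 0, 0, 30, 0, 85, 0, 0, 30, 0, 85, 0, 0, 20, 0, 85, 0, 0, 0, 0]

```text
t: 3.7
eef_pos: [0.5602, 0.1584, 0.1471]
tool_rot: [0.007, 0.986, 0.165, 0.004]
contact_force: [-0.2, 0.2, 0.3]
gripper_width: 0.995
```

```bash
python3 -c "
from h import *
rel([.562,.1697,.115])"
```

```text
t 3.7 tcp [0.5602 0.1584 0.1471] q [-0.05  0.45 -0.44  1.84  0.26  0.9  -1.86] z [ 0.009 -0.013 -1.   ] yaw 19.0 F [-0.2  0.2  0.3] T [ 0.04 -0.02  0.01] g 0.995
tool shift mm [  5.2 -10.6  32. ]
```

apply_moves:
  increments: [85, 5, -11, 0, 0, 85, 0, 0, 0, 0, 85, 0, 0, 0, 0]

```text
t: 4.08
eef_pos: [0.5625, 0.1705, 0.1492]
tool_rot: [0.007, 0.986, 0.164, 0.005]
contact_force: [-0.3, -0.2, -0.1]
gripper_width: 0.994
```

```bash
python3 -c "
from h import *
rel([.562,.1697,.115])"
```

```text
t 4.075 tcp [0.5625 0.1705 0.1492] q [-0.07  0.46 -0.44  1.83  0.27  0.91 -1.88] z [ 0.013 -0.013 -1.   ] yaw 18.9 F [-0.3 -0.2 -0.1] T [-0.02  0.04  0.  ] g 0.994
tool shift mm [-1.   0.1 34.2]
```

apply_moves:
  increments: [85, 0, -1, 12, 0, 85, 0, -1, 12, 0, 85, 0, -1, 10, 0, 85, 0, 0, 0, 0]

```text
t: 4.58
eef_pos: [0.5617, 0.173, 0.1127]
tool_rot: [0.007, 0.986, 0.165, 0.005]
contact_force: [-0.4, 0.6, 0.8]
gripper_width: 0.998
```

```bash
python3 -c "
from h import *
rel([.562,.1697,.115])"
```

```text
t 4.575 tcp [0.5617 0.173  0.1127] q [-0.08  0.5  -0.43  1.85  0.3   0.84 -1.91] z [ 0.012 -0.013 -1.   ] yaw 18.9 F [-0.4  0.6  0.8] T [0.01 0.01 0.06] g 0.998
tool shift mm [-0.7  3.3 -2.3]
```

apply_moves:
  increments: [85, -1, 3, 0, 0, 60, 0, 0, 0, 0, 45, 0, 0, 0, 0, 45, 0, 0, 0, 0, 45, 0, 0, 0, 0]
  squeeze: 90

```text
t: 5.2
eef_pos: [0.562, 0.1699, 0.1138]
tool_rot: [0.007, 0.986, 0.164, 0.006]
contact_force: [0.3, 0.5, -1.7]
gripper_width: 0.629
```

```bash
python3 -c "
from h import *
rel([.562,.1697,.115])
im,d=read_camera('wrist');cv2.imwrite('pics/w2.png',im)"
```

```text
t 5.2 tcp [0.562  0.1699 0.1138] q [-0.08  0.5  -0.43  1.86  0.3   0.84 -1.9 ] z [ 0.013 -0.012 -1.   ] yaw 18.9 F [ 0.3  0.5 -1.7] T [ 0.11  0.05 -0.09] g 0.629
tool shift mm [-0.   0.2 -1.2]
```

View pics/w2.png

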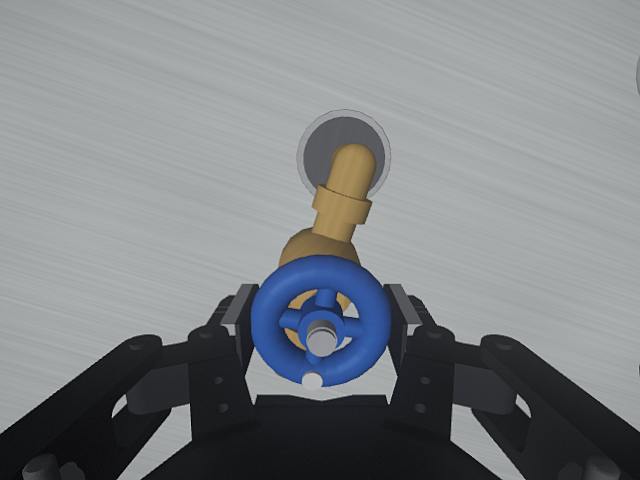

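The rim sits squarely between the pads, with the wheel centred at (321,322). The opening is about 54 mm. Next, turn anticlockwise (negative roll) while rising.

apply_moves:
  increments: [45, 0, 0, -0.5, -3, 45, 0, 0, -1, -6, 45, 0, 0, -1, -6, 45, 0, 0, -1, -6, 45, 0, 0, 0, 0]

```text
t: 5.88
eef_pos: [0.562, 0.1699, 0.1175]
tool_rot: [0.008, 0.939, 0.345, 0.004]
contact_force: [-1.1, -0.4, 1.2]
gripper_width: 0.627
```

```bash
python3 -c "
from h import *
rel([.562,.1697,.115])"
```

```text
t 5.875 tcp [0.562  0.1699 0.1175] q [-0.01  0.51 -0.52  1.85  0.35  0.86 -1.57] z [ 0.013 -0.012 -1.   ] yaw 40.3 F [-1.1 -0.4  1.2] T [0.02 0.22 0.11] g 0.627
tool shift mm [-0.1  0.1  2.5]
```

apply_moves:
  increments: [45, 0, 0, -1, -6, 45, 0, 0, -1, -6, 45, 0, 0, -1, -6, 45, 0, 0, -1, -6, 45, 0, 0, -1, -6, 45, 0, 0, -1, -6, 45, 0, 0, 0, 0]

```text
t: 6.75
eef_pos: [0.562, 0.1699, 0.1238]
tool_rot: [0.008, 0.786, 0.618, 0.001]
contact_force: [-1.8, 0.3, 1.4]
gripper_width: 0.627
```

```bash
python3 -c "
from h import *
rel([.562,.1697,.115])
im,d=read_camera('wrist');cv2.imwrite('pics/w3.png',im)"
```

```text
t 6.75 tcp [0.562  0.1699 0.1238] q [ 0.1   0.54 -0.67  1.84  0.44  0.91 -1.02] z [ 0.013 -0.012 -1.   ] yaw 76.3 F [-1.8  0.3  1.4] T [0.1  0.27 0.19] g 0.627
tool shift mm [-0.1 -0.1  8.8]
```

View pics/w3.png

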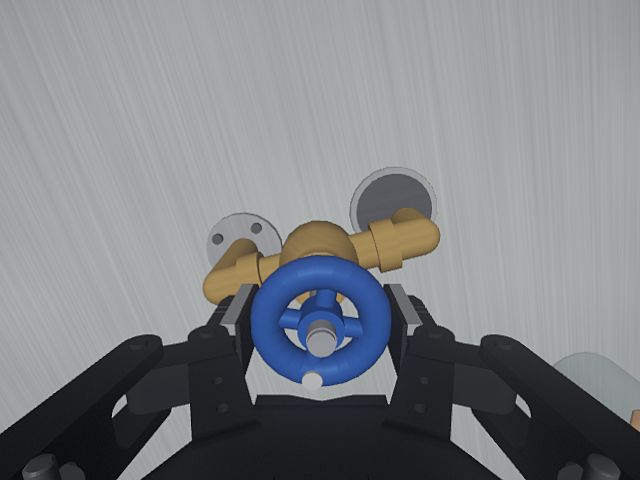

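The wheel looks the same in the hand (dot still at (312,381)) and the tap has turned beneath it, so there is no slip. It has turned 57.4° and risen 10 mm. I'm going on gently to the stop.

apply_moves:
  increments: [45, 0, 0, -0.8, -5, 45, 0, 0, -0.7, -4, 45, 0, 0, -0.5, -3, 45, 0, 0, 0, 0]

```text
t: 7.3
eef_pos: [0.562, 0.1699, 0.1255]
tool_rot: [0.008, 0.722, 0.692, 0.001]
contact_force: [-1.2, 0.9, 1.1]
gripper_width: 0.622
```

```bash
python3 -c "
from h import *
rel([.562,.1697,.115])"
```

```text
t 7.3 tcp [0.562  0.1699 0.1255] q [ 0.13  0.55 -0.71  1.83  0.46  0.92 -0.84] z [ 0.012 -0.011 -1.   ] yaw 87.6 F [-1.2  0.9  1.1] T [ 0.26  0.24 -0.77] g 0.622
tool shift mm [-0.1 -0.2 10.5]
```

apply_moves:
  increments: [45, 0, 0, -0.3, -3, 45, 0, 0, 0, 0]

```text
t: 7.55
eef_pos: [0.562, 0.17, 0.1257]
tool_rot: [0.007, 0.707, 0.707, 0.001]
contact_force: [-1.2, 2.0, 1.2]
gripper_width: 0.627
```

```bash
python3 -c "
from h import *
rel([.562,.1697,.115])
im,d=read_camera('wrist');cv2.imwrite('pics/w4.png',im)"
```

```text
t 7.55 tcp [0.562  0.17   0.1257] q [ 0.14  0.55 -0.72  1.83  0.47  0.92 -0.8 ] z [ 0.011 -0.01  -1.   ] yaw 90.0 F [-1.2  2.   1.2] T [ 0.32  0.24 -1.69] g 0.627
tool shift mm [-0.1 -0.2 10.7]
```

View pics/w4.png

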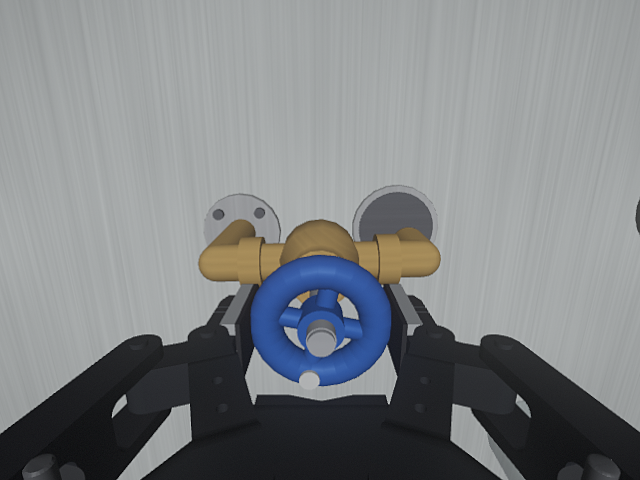

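The dot has shifted slightly and the axial moment rose from about 0.2 to 1.7 N m, so the wheel is at its stop. I'll ease the twist, hold briefly, then open and lift.

apply_moves:
  increments: [45, 0, 0, 0, 2, 45, 0, 0, 0, 0, 85, 0, 0, 0, 0, 85, 0, 0, 0, 0, 85, 0, 0, 0, 0, 85, 0, 0, 0, 0]

```text
t: 8.35
eef_pos: [0.5625, 0.1699, 0.1259]
tool_rot: [0.009, 0.719, 0.695, 0.001]
contact_force: [-0.6, -0.0, 0.2]
gripper_width: 1.0
```

```bash
python3 -c "
from h import *
rel([.562,.1697,.115])
im,d=read_camera('wrist');cv2.imwrite('pics/w5.png',im)"
```

```text
t 8.35 tcp [0.5625 0.1699 0.1259] q [ 0.13  0.55 -0.71  1.83  0.47  0.92 -0.83] z [ 0.014 -0.012 -1.   ] yaw 88.1 F [-0.6 -0.   0.2] T [-0.    0.03 -0.02] g 1.0
tool shift mm [-0.1 -0.6 10.8]
```

View pics/w5.png

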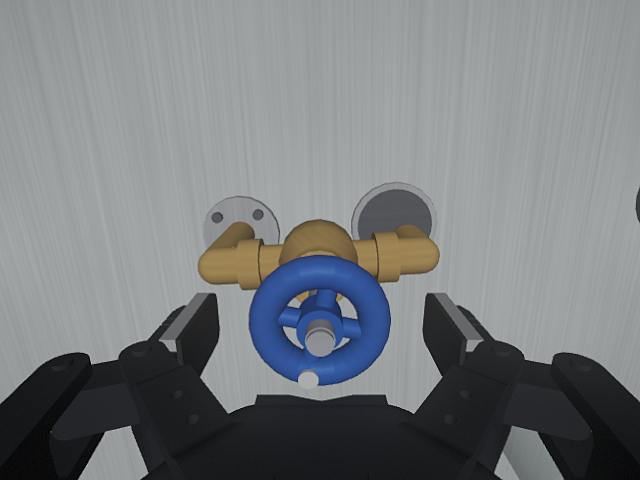

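The fingers are open with clear gaps on both sides, and the wheel stayed put. I'm lifting straight up.

apply_moves:
  increments: [85, 0, 0, -10, 0, 85, 0, 0, -20, 0, 85, 0, 0, -30, 0, 85, 0, 0, -30, 0, 85, 0, 0, -20, 0, 85, 0, 0, 0, 0, 85, 0, 0, 0, 0]

```text
t: 9.28
eef_pos: [0.5615, 0.1724, 0.2462]
tool_rot: [0.01, 0.718, 0.696, 0.003]
contact_force: [-1.0, -0.1, -0.9]
gripper_width: 0.997
```

```bash
python3 - <<'E'
from h import *
rel([.562,.1697,.115])
o=get_obs();w=o["tool_rot"]
im,d=read_camera("wrist");cv2.imwrite("pics/w6.png",im)
K=get_calibration("wrist");T=K["T_tool_cam"];Rm=R.from_quat([w[1],w[2],w[3],w[0]]).as_matrix()
r=outline_of("wrist","blue_grip")[0]
m=r["pixels"]&(d>0);v,u=np.nonzero(m)
n=cv2.undistortPoints(np.stack([u,v],1).astype(float)[:,None],K["mtx"],np.array(K["D"]))[:,0]
z=d[m];P=np.c_[n*z[:,None],z]@T[:3,:3].T+T[:3,3];P=P@Rm.T+o["eef_pos"]
print(np.percentile(P,[2,50,80,98],axis=0).round(4))
im,d=read_camera("scene");cv2.imwrite("pics/scene6.png",im)
E
```

```text
t 9.275 tcp [0.5615 0.1724 0.2462] q [ 0.19  0.42 -0.78  1.73  0.34  1.12 -0.73] z [ 0.019 -0.01  -1.   ] yaw 88.2 F [-1.  -0.1 -0.9] T [ 0.02 -0.02  0.02] g 0.997
tool shift mm [ -1.4  -1.9 131.2]
[[0.5373 0.1467 0.1442]
 [0.562  0.1731 0.1496]
 [0.5766 0.1868 0.1508]
 [0.5869 0.1962 0.1524]]
```

View pics/w6.png

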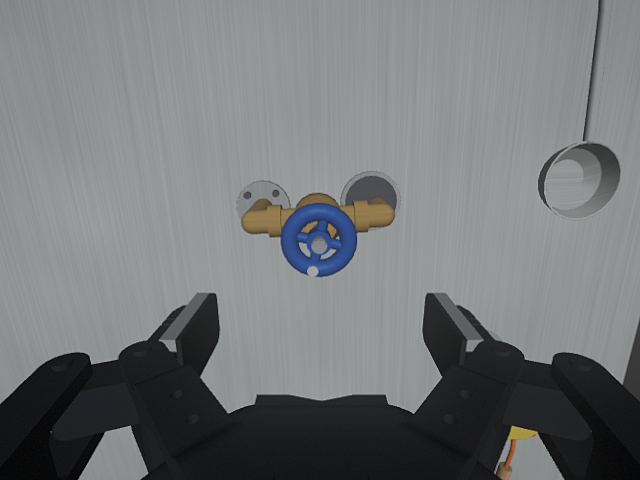

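View pics/scene6.png

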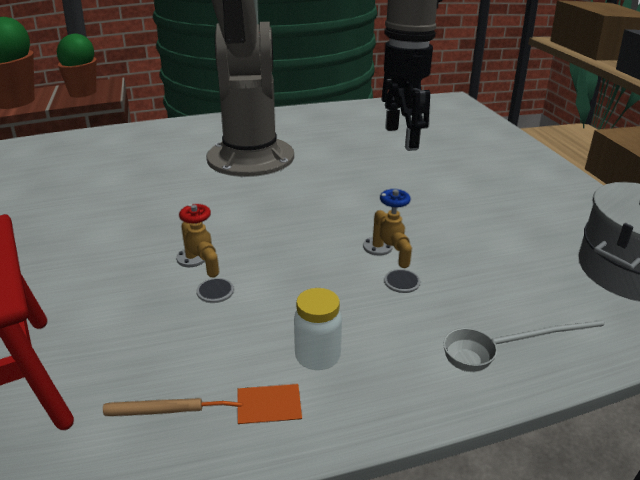

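The wheel stays risen by about 11.5 mm, at (319,241) in the wrist view. In the scene view the jar at (318,330) and the red wheel at (195,214) are unchanged, and the hand is clear.

```bash
python3 -c "
from station import *
print(hand_in())"
```

```text
the job is handed in; nothing more can be done
None
```

The blue tap is open to its stop and let go, and the job is handed in; it gave no verdict.

**Turning:** I gripped the blue wheel across its rim on the axis and turned it anticlockwise while the hand rose with it. The hand turned about 69–71° and rose 12 mm. At the end the axial moment climbed from about 0.2 to 1.7 N m, and the wheel shifted slightly in the grip, which fits the stop. I eased the twist by about 2°, opened the fingers and lifted clear.

**Last checks:**
- **Blue wheel:** it measured about 11.5 mm higher than at the start and did not turn back on release. That is roughly 66° of turning, close to the hand's own figure. The starting angle, which could be 0–0.15 rad, was not measured. The joint angle itself was never read directly, so the fully open position is inferred from the stop and the rise.
- **Bystanders:** the red wheel and the jar look unchanged from the first scene picture, judged by eye.
- **Hand:** the fingers are fully open, about 0.1 m above the wheel, and the contact force reads about 1 N, as it did in free air.

No check failed. During the first descent the arm drifted about 13 mm sideways while still above the wheel, and I corrected it before gripping.

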